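Stow the hole saw in the cupboard door's rack

TASK

Pull the little cupboard's door open past its roller catch, stand the hole saw from the right-hand front of the table upright in the rack on the inside of the door, then push the door gently until the catch snaps and keeps it shut, without ramming it against its stop. Leave the two wooden hole plugs that stand near the saw where they are.

Things in the scene. Friction and masses are not known exactly. Their poses are not given: they have to be found in the camera images.
- cupboard: Small plywood bench cupboard, fixed to the table: 150 mm deep (x), 220 wide (y), 177 tall; origin at the centre of its underside, its front faces its own -x (towards the robot), walls 12 mm.
- door (a joint): Angle (rad) of the cupboard's door about its upright hinge at the left (+y) front edge; about 0 shut, grows as the free edge swings out to the robot (clockwise from above), up to 2.0; stays where left when open. Leaf reaches 208 mm from the hinge axis, is 14 mm thick (axis in mid-thickness), 12 to 160 mm above the table. Shut and caught it rests between -0.02 and 0.015, uncaught above 0.02.
- door_hinge (a point): Point on the door's hinge axis, 140 mm above the table, 88 mm before and 104 mm left of the cupboard's centre.
- door_handle (a point): Middle of the door handle's level steel bar, 165 mm from the hinge axis along the leaf, 140 mm above the table. Bar 10 mm thick, 74 mm between end posts, its middle 40 mm before the door's outer face (47 mm from the hinge plane); pinch or hook it from above. Axes turn with the door: x inwards to the door face, y along the leaf to the hinge, z up.
- door_rack (a point): Centre of the floor of the open-topped rack on the door's inner face, 90 mm above the table, 95 mm from the hinge axis along the leaf, 35 mm inwards of the hinge plane. Inside 56 mm deep by 120 mm along the leaf; lip and ends 20 mm high; the door's top edge is 70 mm above this floor. Axes as the handle's. Under the cupboard's top when shut; free from above when the door is open 1 rad or more.
- catch: Steel roller catch inside the cupboard on the wall by the door's free edge, 50 mm above the table. Its sprung roller and a firm rubber bumper (about 20 N/mm) that stops the door sit on a slide whose setting is unknown and not in this pose: the shut place varies 2.5 mm either way. It must never bear over 60 N in all; the caught roller makes 25 to 45 N, so keep the push after the snap under 20 N.
- saw_center (a point): Centre of the hole saw, 32 mm above its foot, upright on the table: a cup of 39 mm diameter from 0 to 38 mm above its foot, then a hex nut 26 mm across up to 46 mm, then a 12 mm shank to 64 mm. 0.16 kg. Grasp the cup. z along its axis.
- plug_1_center (a point): Centre of a loose wooden hole plug, a plain upright cylinder 34 mm in diameter and 28 mm tall, near the saw; a bystander, not to be moved.
- plug_2_center (a point): Centre of a second such hole plug; a bystander, not to be moved.
- door_nib (a point): Nib on the door that rides past the roller, 185 mm from the hinge axis along the leaf, 27 mm inwards of the hinge plane, 48 mm above the table. Resistance starts 7 mm before home and climbs to 12 to 23 N at the handle; the force then drops by more than 5 N as it snaps, about 2 mm before home: follow through 2 mm to the bumper, else it may spring back. Pulling out of the catch takes 7 to 13 N.
There are look-alikes about, which are no part of the job. Of the things like the part that bears saw_center, leave any that is orange; of the rest the smaller one is meant.

How it is judged:
By the outcome, as a careful person would: the job done as asked, in the order asked, and still so for the second after the job is handed in, with the robot touching nothing.
It also fails if it takes over 72 s, if anything falls off the work surface, if the arm or the gripper's body presses on something with over 40 N, if the wrist force passes 120 N, or if a joint passes its speed limit or range.

ROBOT

A 6-joint arm with a two-finger parallel gripper is mounted at the origin on a cart in front of the work surface, level with it; the furniture and walls round the work are solid. World frame = base frame: x ahead of the robot, y to its left, z up, the work surface at z = 0. Lengths are in m, angles in rad, forces in N, time in s.
With the tool pointing down it reaches from about 0.35 to 0.925 m from the base axis. Payload 6.4 kg.
Tool frame: the origin (TCP) lies on the centre line of the jaws, within the pads' length; the fingertips stand 11 mm ahead of it and the grasp point (between the pads) lies 8 mm behind it; z points along the fingers, y is the line along which they close (so a half turn about z gives the same grasp; the last joint's range is limited). The gripper opens to 94 mm and grips with 3 to 60 N. Pads are 16 mm wide; open, the fingers measure 119 mm over their backs; the gripper's body (75 mm by 177 mm) begins 78 mm behind the grasp point.
Start: joints at [1.109, 0.245, 1.558, -0, 1.339, -0.174], TCP at [0.184, 0.623, 0.216] pointing down, gripper open.
Joint ranges: [-3.13, 3.13], [-1.02, 2.26], [0.13, 2.54], [-0.95, 4.09], [0.21, 2.88], [-2.74, 2.74]. Speed limits (rad/s): [2.57, 2.57, 3.14, 3.14, 3.14, 3.14].

INTERFACE

Orientations are given as a unit quaternion [w, x, y, z].
In Python, from rig import env, vision, nets gives the robot as it stands.
- The arm moves only by the tool apply_moves, never from a script. Its argument "deltas" is a list of rows, each an object of numbers: "grip": the closure, from 0 (fully open) to 1 (shut); "tx", "ty", "tz": the shift along the world's x, y, z in cm; "rx", "ry", "rz": the turn, a rotation vector about the world's x, y, z in degrees. A call has 1 to 12 rows; each row is the pose to reach, as a shift and turn from the pose commanded when the call began; what a row does not reach only later rows make up. A row lasts 1/8 s, in which the tool goes at most 62.5 mm and 10.7 degrees, less where a joint would pass 70% of its speed; a pose out of reach is approached as far as the arm can. A call with a gripper value outside its range is refused whole. The fingers move at their own pace and stop on an object; the grip force is fixed at half the most. Time passes only in rows, so rows that repeat a pose let the fingers close. It gives the time, the measured TCP pose, the force, the opening and the grip force at its end, in the units of the state.
- env.observe(): the state, without advancing time (a new reading comes with each control period).
- vision.read_camera(name): name is "scene" or "top" or "wrist"; returns the picture (384x512x3 uint8, red, green, blue); there is no depth.
- vision.calibration(name): a dict with "intrinsics" (3x3 intrinsics, pixels), "xyz" and "orientation" of the camera in the world. Camera axes: x right, y down, z forward; pixel columns grow to the right and rows downward; lengths in m; the calibration is good to about 2 mm. A picture is of the moment at which its call begins: read the wrist's pose just before it. calibration takes no time and is no camera call; for the wrist camera it gives the pose at the moment of the call.
- env.job_done(): hands the job in; it is judged then, once.
Trained networks look in the newest picture that a camera, given by its name, has taken for a name from the list of things; names that differ only in an ending like _2 or _b are one class to them, and where a whole thing is asked for, a point or a joint stands for the part that bears it (a point fixed in the world has none). Each returns a list of dicts, best first, with "p" (0 to 1); they miss things now and then, are a little off and sometimes report something else, mostly with a low value. They report only what shows in the picture. A call takes as long as a camera call. They do not tell look-alikes from the thing itself.
- nets.recognise(camera, target): "pixel" ([column, row] in pixels, amid what is visible of it).
- nets.landmark_of(camera, target): "pixel" ([column, row] in pixels: a listed point, or the origin of a listed thing).
The state is a dict: "t": time; "q": joint angles; "joint_vel": joint speeds; "joint_torque": joint torques, N m; "ee_pos": TCP position; "orientation": TCP orientation; "contact_force": force on the tool from outside, world axes, zero at the start; "wrist_torque": the same for the moment, N m; "finger_gap": finger opening in m; "grip_force": force on a finger pad.
Only numpy, scipy, OpenCV 4.12 (cv2) and the standard library are available. Lean on these libraries where they do the work, as an engineer would, in place of code of your own. Each camera call takes 0.05 s, during which the arm holds its last target. There are 200 camera calls.

## Working session

There is one attempt and no reset: what is moved stays moved. The work goes in short steps, Python scripts to look and compute and a tool call to move; the robot and the scene stay as the last step left them, time stands still between calls to the robot, and variables do not carry over. Pictures are saved under pics/ and viewed, at most 10 in all, crops included, and the job is handed in when it is done.

Besides the shell and the picture viewer there is one more tool, called after "Call:" by a JSON object that holds its "op" and its "data", one argument or row to a line. apply_moves: Moves the arm, as the interface text tells. Its arguments: {"type":"object","properties":{"deltas":{"type":"array"}},"required":["deltas"]}

```bash
mkdir -p pics; cat > h.py <<'E'
import numpy as np,cv2
from scipy.spatial.transform import Rotation as R
from rig import env,vision,nets
def cal(n):
    c=vision.calibration(n);q=c["orientation"];return np.array(c["intrinsics"]),np.array(c["xyz"]),R.from_quat([q[1],q[2],q[3],q[0]]).as_matrix()
def ray(n,p):
    K,t,M=cal(n);return t,M@np.linalg.solve(K,[p[0],p[1],1])
def atz(n,p,z):
    t,d=ray(n,p);return t+d*(z-t[2])/d[2]
def proj(n,X):
    K,t,M=cal(n);u=K@(M.T@(np.array(X)-t));return u[:2]/u[2]
def tri(obs):
    A=np.zeros((3,3));b=np.zeros(3)
    for n,p in obs:
        t,d=ray(n,p);d=d/np.linalg.norm(d);P=np.eye(3)-np.outer(d,d);A+=P;b+=P@t
    return np.linalg.solve(A,b)
E
python3 - <<'E'
from h import *
np.set_printoptions(precision=3,suppress=True)
s=env.observe();print(s)
ims=[vision.read_camera(n) for n in("scene","top")]
cv2.imwrite("pics/a.png",cv2.cvtColor(ims[0],cv2.COLOR_RGB2BGR));cv2.imwrite("pics/b.png",cv2.cvtColor(ims[1],cv2.COLOR_RGB2BGR))
for n in("scene","top"):
    print(n,cal(n)[1])
    for t,z in(("saw_center",.032),("plug_1_center",.014),("door_handle",.14),("door_hinge",.14),("cupboard",0)):
        for r in nets.landmark_of(n,t): print(t,np.array(r["pixel"]),round(r["p"],2),atz(n,r["pixel"],z))
E
```

```text
{'t': 0.0, 'q': array([ 1.109,  0.246,  1.559, -0.   ,  1.339, -0.174]), 'joint_vel': array([ 0.   ,  0.001, -0.001, -0.001,  0.001,  0.001]), 'joint_torque': array([  0.002, -41.583, -31.461,   0.069,   0.033,  -0.   ]), 'ee_pos': array([0.184, 0.623, 0.215]), 'orientation': array([-0.   ,  0.143,  0.99 , -0.001]), 'contact_force': array([-0.628,  0.223,  0.467]), 'wrist_torque': array([0.055, 0.015, 0.002]), 'grip_force': 0.0, 'finger_gap': 0.09403467887209598}
scene [-0.017 -0.574  0.489]
saw_center [280.7 287.4] 0.72 [ 0.416 -0.266  0.032]
saw_center [322.9 298.7] 0.64 [ 0.443 -0.339  0.032]
saw_center [231.3 272.9] 0.63 [ 0.385 -0.17   0.032]
plug_1_center [326.8 271.2] 0.53 [ 0.534 -0.294  0.014]
door_handle [238.2 164.5] 0.79 [0.601 0.016 0.14 ]
door_hinge [206.2 145. ] 0.95 [0.644 0.183 0.14 ]
cupboard [251.1 186.5] 0.59 [0.747 0.102 0.   ]
top [ 0.46  -0.066  1.172]
saw_center [335.5 242.6] 0.68 [ 0.448 -0.335  0.032]
saw_center [313.9 250.6] 0.62 [ 0.423 -0.267  0.032]
saw_center [286.  264.3] 0.58 [ 0.381 -0.179  0.032]
plug_1_center [321.6 210.9] 0.4 [ 0.549 -0.298  0.014]
door_handle [217.6 183.8] 0.75 [0.618 0.026 0.14 ]
door_hinge [162.6 173.9] 0.78 [0.647 0.185 0.14 ]
cupboard [198.3 152.5] 0.9 [0.744 0.103 0.   ]
```

```bash
python3 - <<'E'
import cv2
a=cv2.imread("pics/a.png")[110:350,140:400];b=cv2.imread("pics/b.png")[110:290,130:390]
cv2.imwrite("pics/a2.png",cv2.resize(a,None,fx=2.4,fy=2.4,interpolation=cv2.INTER_CUBIC));cv2.imwrite("pics/b2.png",cv2.resize(b,None,fx=3,fy=3,interpolation=cv2.INTER_CUBIC))
E
```

```text
(no output)
```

View pics/a2.png

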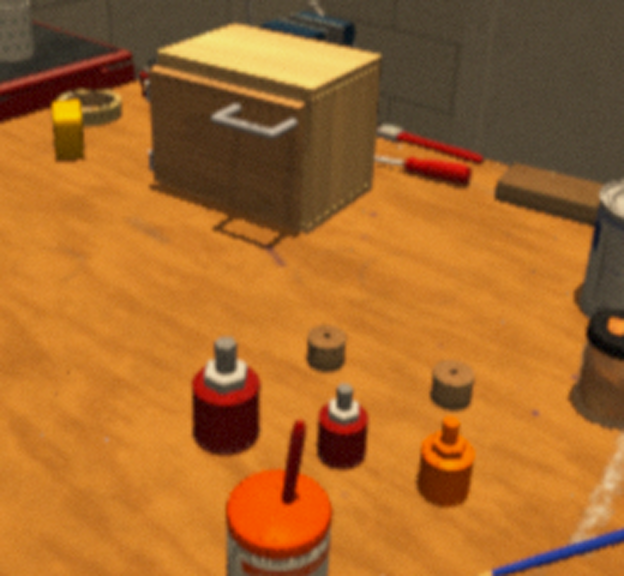

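View pics/b2.png

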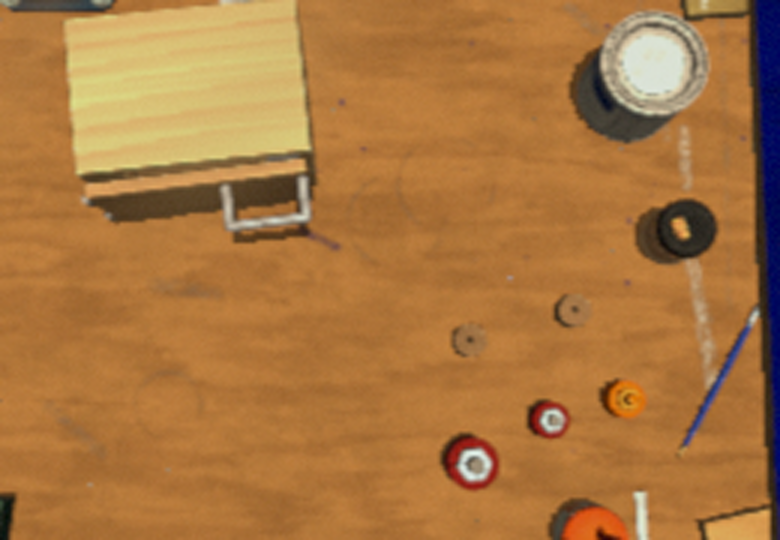

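The scene picture shows the small dark-red saw at crop (343,430), with a bigger red saw at (226,400), an orange one at (446,470), and the plugs at (326,347) and (452,385). The top crop shows the same, with the small red saw at (550,420), the plugs at (469,339) and (572,310), and the bar at (233..305, 221). Next I'll fit the cupboard pose.

```bash
cat > fit.py <<'E'
from h import *
from scipy.optimize import least_squares
def pts(v,th=0):
    c=np.array([v[0],v[1],0]);M=R.from_euler('z',v[2]).as_matrix()
    hg=np.array([-.088,.104,.14]);u=np.array([-np.sin(th),-np.cos(th),0]);n=np.array([np.cos(th),-np.sin(th),0])
    L=dict(cupboard=np.zeros(3),door_hinge=hg,door_handle=hg+.165*u-.047*n,door_rack=hg+.095*u+.035*n-[0,0,.05],free=hg+.208*u)
    return {k:c+M@x for k,x in L.items()}
E
python3 - <<'E'
from fit import *
np.set_printoptions(precision=4,suppress=True)
obs=[]
for n in("scene","top"):
    vision.read_camera(n)
    for t in("door_handle","door_hinge","cupboard"):
        for r in nets.landmark_of(n,t)[:1]: obs.append((n,t,np.array(r["pixel"])))
# hand-read corners of the cupboard's top (z .177) in top image
hand=[(-.075,.11,[130+78/3,110+175/3]),(-.075,-.11,[130+310/3,110+152/3]),(.075,.11,[130+67/3,110+18/3]),(.075,-.11,[130+297/3,110])]
def f(v):
    P=pts(v);e=[proj(n,P[t])-p for n,t,p in obs]
    M=R.from_euler('z',v[2]).as_matrix()
    e+=[proj("top",[v[0],v[1],0]+M@[a,b,.177])-p for a,b,p in hand]
    return np.concatenate(e)
r=least_squares(f,[.74,.1,.1],loss="soft_l1")
print(r.x,np.degrees(r.x[2]));print(f(r.x).reshape(-1,2));print(pts(r.x))
for t in("saw_center","plug_1_center"):
    for n in("scene","top"):
        vision.read_camera(n);print(t,n,[(np.array(x["pixel"]),x["p"]) for x in nets.landmark_of(n,t)],[ (np.array(x["pixel"]),x["p"]) for x in nets.recognise(n,t)])
print(tri([("scene",[280.7,287.4]),("top",[313.9,250.6])]))
print(env.observe()["t"])
E
```

```text
[0.7419 0.0941 0.0857] 4.911672775644619
[[-0.6582 -1.2556]
 [ 0.4144  0.7886]
 [-0.9337  0.2046]
 [ 1.9268  1.7252]
 [ 0.4033 -3.6353]
 [-0.9303 -0.5445]
 [ 0.2745  0.3816]
 [-0.3347 -0.0123]
 [ 0.2568 -0.4854]]
{'cupboard': array([0.7419, 0.0941, 0.    ]), 'door_hinge': array([0.6453, 0.1902, 0.14  ]), 'door_handle': array([0.6126, 0.0218, 0.14  ]), 'door_rack': array([0.6883, 0.0985, 0.09  ]), 'free': array([ 0.6631, -0.017 ,  0.14  ])}
saw_center scene [(array([281.7, 287.5]), 0.76), (array([324.7, 300.6]), 0.69), (array([231.6, 271.5]), 0.56), (array([328.8, 268.6]), 0.36)] [(array([281.1, 292.3]), 0.86), (array([232.6, 275.3]), 0.85), (array([325.1, 306.5]), 0.85), (array([273.1, 257. ]), 0.51)]
saw_center top [(array([287. , 263.6]), 0.72), (array([340.2, 242.6]), 0.65), (array([311.7, 252. ]), 0.6)] [(array([313.5, 249. ]), 0.71), (array([339.4, 240.5]), 0.65), (array([286.5, 261.9]), 0.52)]
plug_1_center scene [(array([327.7, 267.8]), 0.8), (array([262.1, 187.3]), 0.22)] [(array([328.2, 268.5]), 0.75)]
plug_1_center top [(array([321.6, 213.3]), 0.63), (array([227.5, 160.8]), 0.36)] []
[ 0.4213 -0.2656  0.0286]
1.6
```

Call:
{"op": "apply_moves", "data": {
  "deltas": [
    {"tx": 3.6, "ty": -5, "tz": 2, "rz": -6, "grip": 0.5},
    {"tx": 7.2, "ty": -10, "tz": 4.5, "rz": -12, "grip": 0.5},
    {"tx": 10.8, "ty": -15, "tz": 4.5, "rz": -18, "grip": 0.5},
    {"tx": 14.4, "ty": -20, "tz": 4.5, "rz": -24, "grip": 0.5},
    {"tx": 18, "ty": -25, "tz": 4.5, "rz": -30, "grip": 0.5},
    {"tx": 21.5, "ty": -30, "tz": 4.5, "rz": -36, "grip": 0.5},
    {"tx": 25, "ty": -35, "tz": 4.5, "rz": -42, "grip": 0.5},
    {"tx": 28.6, "ty": -40, "tz": 4.5, "rz": -48, "grip": 0.5},
    {"tx": 32.2, "ty": -45, "tz": 4.5, "rz": -54, "grip": 0.5},
    {"tx": 35.8, "ty": -50, "tz": 4.5, "rz": -60, "grip": 0.5},
    {"tx": 39.4, "ty": -55, "tz": 4.5, "rz": -66, "grip": 0.5},
    {"tx": 42.9, "ty": -60.1, "tz": 4.5, "rz": -68.6, "grip": 0.5}
  ]
}}

```text
invalid input at $.deltas[0]: expected keys grip, tx, ty, tz, rx, ry, rz
```

Call:
{"op": "apply_moves", "data": {
  "deltas": [
    {"grip": 0.5},
    {"grip": 0.5}
  ]
}}

```text
invalid input at $.deltas[0]: expected keys grip, tx, ty, tz, rx, ry, rz
```

```bash
python3 - <<'E'
from fit import *
np.set_printoptions(precision=4,suppress=True)
s=env.observe();print(s["t"],s["ee_pos"],s["orientation"],s["contact_force"],s["finger_gap"])
im=vision.read_camera("wrist");cv2.imwrite("pics/c.png",cv2.cvtColor(im,cv2.COLOR_RGB2BGR))
for r in nets.landmark_of("wrist","door_handle"):print(r["p"],r["pixel"],atz("wrist",r["pixel"],.14))
print(proj("wrist",[.6126,.0218,.14]))
E
```

```text
1.6 [0.1845 0.6233 0.2165] [-0.      0.1434  0.9897  0.    ] [ 0.0665 -0.264   0.3199] 0.09346279271018725
[-75.086  603.1006]
```

View pics/c.png

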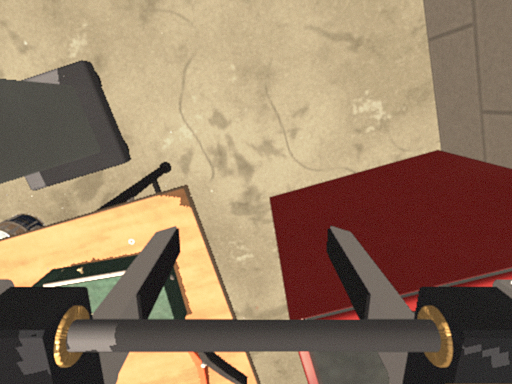

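The calls were refused because every key is required, so the picture only shows the start view (floor, table edge, red box) with the jaws unmoved.

Call:
{"op": "apply_moves", "data": {
  "deltas": [
    {"tx": 3.6, "ty": -5, "tz": 2, "rx": 0, "ry": 0, "rz": -6, "grip": 0.5},
    {"tx": 7.2, "ty": -10, "tz": 4.5, "rx": 0, "ry": 0, "rz": -12, "grip": 0.5},
    {"tx": 10.8, "ty": -15, "tz": 4.5, "rx": 0, "ry": 0, "rz": -18, "grip": 0.5},
    {"tx": 14.4, "ty": -20, "tz": 4.5, "rx": 0, "ry": 0, "rz": -24, "grip": 0.5},
    {"tx": 18, "ty": -25, "tz": 4.5, "rx": 0, "ry": 0, "rz": -30, "grip": 0.5},
    {"tx": 21.5, "ty": -30, "tz": 4.5, "rx": 0, "ry": 0, "rz": -36, "grip": 0.5},
    {"tx": 25, "ty": -35, "tz": 4.5, "rx": 0, "ry": 0, "rz": -42, "grip": 0.5},
    {"tx": 28.6, "ty": -40, "tz": 4.5, "rx": 0, "ry": 0, "rz": -48, "grip": 0.5},
    {"tx": 32.2, "ty": -45, "tz": 4.5, "rx": 0, "ry": 0, "rz": -54, "grip": 0.5},
    {"tx": 35.8, "ty": -50, "tz": 4.5, "rx": 0, "ry": 0, "rz": -60, "grip": 0.5},
    {"tx": 39.4, "ty": -55, "tz": 4.5, "rx": 0, "ry": 0, "rz": -66, "grip": 0.5},
    {"tx": 42.9, "ty": -60.1, "tz": 4.5, "rx": 0, "ry": 0, "rz": -68.6, "grip": 0.5}
  ]
}}

```text
t: 3.2
ee_pos: [0.6145, 0.0205, 0.2617]
orientation: [0.0, 0.677, 0.736, 0.0]
contact_force: [0.9, 0.4, -0.5]
finger_gap: 0.047
grip_force: 0.0
```

Call:
{"op": "apply_moves", "data": {
  "deltas": [
    {"tx": 0, "ty": 0, "tz": 0, "rx": 0, "ry": 0, "rz": 0, "grip": 0.5},
    {"tx": 0, "ty": 0, "tz": 0, "rx": 0, "ry": 0, "rz": 0, "grip": 0.5}
  ]
}}

```text
t: 3.45
ee_pos: [0.6133, 0.0224, 0.2612]
orientation: [-0.0, 0.676, 0.737, -0.0]
contact_force: [0.0, 1.0, 0.7]
finger_gap: 0.0471
grip_force: 0.0
```

```bash
python3 - <<'E'
from fit import *
np.set_printoptions(precision=4,suppress=True)
s=env.observe();print(s["t"],s["ee_pos"],s["orientation"],s["contact_force"],s["finger_gap"])
im=vision.read_camera("wrist");cv2.imwrite("pics/d.png",cv2.cvtColor(im,cv2.COLOR_RGB2BGR))
for r in nets.landmark_of("wrist","door_handle"):print(r["p"],r["pixel"],atz("wrist",r["pixel"],.14))
print(proj("wrist",[.6126,.0218,.14]))
E
```

```text
3.45 [0.6133 0.0224 0.2612] [-0.0004  0.6762  0.7367 -0.0001] [0.0209 1.0129 0.6635] 0.04711608349912868
0.88 [255.4, 189.3] [0.615  0.0266 0.14  ]
[252.5571 193.7941]
```

View pics/d.png

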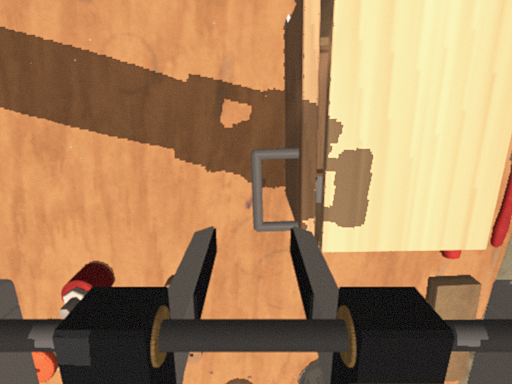

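The bar runs from (257,153) to (257,228) in the wrist view, so its middle is about (0.615, 0.026). I'll descend and pinch it.

Call:
{"op": "apply_moves", "data": {
  "deltas": [
    {"tx": 0.2, "ty": 0.3, "tz": -4, "rx": 0, "ry": 0, "rz": 0, "grip": 0.5},
    {"tx": 0.2, "ty": 0.3, "tz": -8, "rx": 0, "ry": 0, "rz": 0, "grip": 0.5},
    {"tx": 0.2, "ty": 0.3, "tz": -11, "rx": 0, "ry": 0, "rz": 0, "grip": 0.5},
    {"tx": 0.2, "ty": 0.3, "tz": -12.9, "rx": 0, "ry": 0, "rz": 0, "grip": 0.5},
    {"tx": 0.2, "ty": 0.3, "tz": -12.9, "rx": 0, "ry": 0, "rz": 0, "grip": 1},
    {"tx": 0.2, "ty": 0.3, "tz": -12.9, "rx": 0, "ry": 0, "rz": 0, "grip": 1},
    {"tx": 0.2, "ty": 0.3, "tz": -12.9, "rx": 0, "ry": 0, "rz": 0, "grip": 1},
    {"tx": 0.2, "ty": 0.3, "tz": -12.9, "rx": 0, "ry": 0, "rz": 0, "grip": 1}
  ]
}}

```text
t: 4.55
ee_pos: [0.6163, 0.0252, 0.1335]
orientation: [0.001, 0.676, 0.737, 0.001]
contact_force: [6.6, 0.8, 0.9]
finger_gap: 0.0107
grip_force: 3.6
```

```bash
python3 - <<'E'
from fit import *
v=np.array([-.0327,-.1684,0])
for a in (0,1,2,4,6,8,14,20,28,36,44,52,60,66,72,78,84):
    print(a,np.round(100*(R.from_euler('z',-a,degrees=True).apply(v)-v)[:2],1))
print(env.observe()["grip_force"])
E
```

```text
0 [0. 0.]
1 [-0.3  0.1]
2 [-0.6  0.1]
4 [-1.2  0.3]
6 [-1.7  0.4]
8 [-2.3  0.6]
14 [-4.   1.3]
20 [-5.6  2.1]
28 [-7.5  3.5]
36 [-9.3  5.1]
44 [-10.8   7. ]
52 [-12.   9.]
60 [-12.9  11.3]
66 [-13.4  13. ]
72 [-13.8  14.7]
78 [-13.9  16.5]
84 [-13.8  18.3]
3.628586009144783
```

Call:
{"op": "apply_moves", "data": {
  "deltas": [
    {"tx": 0.2, "ty": 0, "tz": 0, "rx": 0, "ry": 0, "rz": 0, "grip": 1},
    {"tx": 0.2, "ty": 0, "tz": 0, "rx": 0, "ry": 0, "rz": 0, "grip": 1},
    {"tx": -0.3, "ty": 0.1, "tz": 0, "rx": 0, "ry": 0, "rz": -1, "grip": 1},
    {"tx": -0.6, "ty": 0.1, "tz": 0, "rx": 0, "ry": 0, "rz": -2, "grip": 1},
    {"tx": -1.2, "ty": 0.3, "tz": 0, "rx": 0, "ry": 0, "rz": -4, "grip": 1},
    {"tx": -1.7, "ty": 0.4, "tz": 0, "rx": 0, "ry": 0, "rz": -6, "grip": 1},
    {"tx": -2.3, "ty": 0.6, "tz": 0, "rx": 0, "ry": 0, "rz": -8, "grip": 1}
  ]
}}

```text
t: 5.42
ee_pos: [0.5927, 0.0309, 0.1335]
orientation: [0.001, 0.727, 0.687, 0.0]
contact_force: [-0.7, -1.4, 4.4]
finger_gap: 0.0088
grip_force: 30.0
```

Call:
{"op": "apply_moves", "data": {
  "deltas": [
    {"tx": -1.7, "ty": 0.7, "tz": 0, "rx": 0, "ry": 0, "rz": -6, "grip": 1},
    {"tx": -3.3, "ty": 1.5, "tz": 0, "rx": 0, "ry": 0, "rz": -12, "grip": 1},
    {"tx": -5.2, "ty": 2.9, "tz": 0, "rx": 0, "ry": 0, "rz": -20, "grip": 1},
    {"tx": -7.0, "ty": 4.5, "tz": 0, "rx": 0, "ry": 0, "rz": -28, "grip": 1},
    {"tx": -8.5, "ty": 6.4, "tz": 0, "rx": 0, "ry": 0, "rz": -36, "grip": 1},
    {"tx": -9.7, "ty": 8.4, "tz": 0, "rx": 0, "ry": 0, "rz": -44, "grip": 1},
    {"tx": -10.6, "ty": 10.7, "tz": 0, "rx": 0, "ry": 0, "rz": -52, "grip": 1},
    {"tx": -11.1, "ty": 12.4, "tz": 0, "rx": 0, "ry": 0, "rz": -58, "grip": 1},
    {"tx": -11.5, "ty": 14.1, "tz": 0, "rx": 0, "ry": 0, "rz": -64, "grip": 1},
    {"tx": -11.6, "ty": 15.9, "tz": 0, "rx": 0, "ry": 0, "rz": -70, "grip": 1},
    {"tx": -11.5, "ty": 17.7, "tz": 0, "rx": 0, "ry": 0, "rz": -76, "grip": 1},
    {"tx": -11.5, "ty": 17.7, "tz": 0, "rx": 0, "ry": 0, "rz": -76, "grip": 1}
  ]
}}

```text
t: 6.92
ee_pos: [0.4757, 0.2097, 0.1334]
orientation: [-0.001, 0.995, 0.095, -0.002]
contact_force: [-8.9, -0.0, 12.7]
finger_gap: 0.009
grip_force: 30.1
```

```bash
python3 - <<'E'
from fit import *
np.set_printoptions(precision=4,suppress=True)
s=env.observe();print(s["t"],s["q"],s["ee_pos"],s["orientation"],s["contact_force"],s["finger_gap"])
for n in("scene","top"):
    vision.read_camera(n)
    for t,z in(("door_rack",.09),("door_handle",.14),("door_hinge",.14)):
        for r in nets.landmark_of(n,t):print(n,t,r["p"],r["pixel"],atz(n,r["pixel"],z))
print(pts([.7464,.0976,.0857],np.radians(84)))
E
```

```text
6.925 [0.196  0.036  1.9512 0.0017 1.1585 1.5761] [0.4757 0.2097 0.1334] [-0.0006  0.9955  0.0949 -0.0021] [-8.9457 -0.0073 12.7124] 0.00895613593377535
scene door_rack 0.79 [191.9, 176.4] [0.5456 0.1322 0.09  ]
scene door_handle 0.56 [149.0, 160.1] [0.4666 0.2001 0.14  ]
scene door_hinge 0.8 [206.5, 144.4] [0.648 0.186 0.14 ]
scene door_hinge 0.18 [274.2, 252.4] [ 0.372  -0.2808  0.14  ]
top door_rack 0.69 [179.4, 209.9] [0.5467 0.1439 0.09  ]
top door_rack 0.4 [313.5, 253.1] [ 0.4176 -0.2554  0.09  ]
top door_handle 0.86 [153.7, 233.6] [0.4755 0.2057 0.14  ]
top door_hinge 0.71 [161.8, 173.3] [0.6489 0.1872 0.14  ]
{'cupboard': array([0.7464, 0.0976, 0.    ]), 'door_hinge': array([0.6498, 0.1937, 0.14  ]), 'door_handle': array([0.4789, 0.2086, 0.14  ]), 'door_rack': array([0.5632, 0.1413, 0.09  ]), 'free': array([0.4456, 0.1543, 0.14  ])}
```

Call:
{"op": "apply_moves", "data": {
  "deltas": [
    {"tx": 0, "ty": 0, "tz": 0, "rx": 0, "ry": 0, "rz": 0, "grip": 0.68},
    {"tx": 0, "ty": 0, "tz": 0, "rx": 0, "ry": 0, "rz": 0, "grip": 0.68},
    {"tx": 0, "ty": 0, "tz": 4, "rx": 0, "ry": 0, "rz": 0, "grip": 0.68},
    {"tx": 0, "ty": 0, "tz": 10, "rx": 0, "ry": 0, "rz": 0, "grip": 0.68},
    {"tx": 0, "ty": 0, "tz": 15, "rx": 0, "ry": 0, "rz": 0, "grip": 0.3}
  ]
}}

```text
t: 7.95
ee_pos: [0.4774, 0.2082, 0.2841]
orientation: [-0.0, 0.996, 0.095, 0.0]
contact_force: [0.1, -0.4, 0.3]
finger_gap: 0.0371
grip_force: 0.0
```

```bash
python3 - <<'E'
from fit import *
np.set_printoptions(precision=4,suppress=True)
print("can",tri([("scene",[256,322]),("top",[328,287])]), "resid",proj("top",tri([("scene",[256,322]),("top",[328,287])])))
for p,z in(([313.3,250],.05),([286.5,263.7],.06),([338.5,243],.05),([286.3,223],.028),([320.7,213.3],.028)):print(p,atz("top",p,z))
for z in (.1,.15,.2):print("handle top",z,atz("scene",[265,287],z))
im=vision.read_camera("top")
cv2.imwrite("pics/e.png",cv2.cvtColor(cv2.resize(im[190:340,130:390],None,fx=3,fy=3,interpolation=cv2.INTER_CUBIC),cv2.COLOR_RGB2BGR))
E
```

```text
can [ 0.3118 -0.3015  0.0512] resid [327.1703 287.814 ]
[313.3, 250] [ 0.4255 -0.262   0.05  ]
[286.5, 263.7] [ 0.3849 -0.1781  0.06  ]
[338.5, 243] [ 0.4467 -0.3402  0.05  ]
[286.3, 223] [ 0.5095 -0.1824  0.028 ]
[320.7, 213.3] [ 0.54   -0.2919  0.028 ]
handle top 0.1 [ 0.3359 -0.2933  0.1   ]
handle top 0.15 [ 0.2905 -0.3294  0.15  ]
handle top 0.2 [ 0.2451 -0.3655  0.2   ]
```

View pics/e.png

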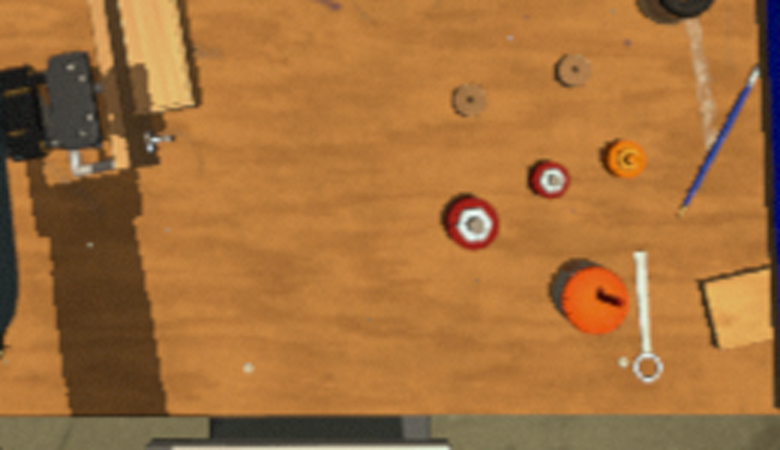

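Top view with the door open: the leaf is at crop (110,90), and the handle and catch hardware are near (155,140). The small red saw is at (550,180), the big red one at (472,222), the orange one at (626,160) and the can at (595,298).

Call:
{"op": "apply_moves", "data": {
  "deltas": [
    {"tx": -0.7, "ty": -6, "tz": 0, "rx": 0, "ry": 0, "rz": 2, "grip": 0.36},
    {"tx": -1.4, "ty": -12, "tz": 0, "rx": 0, "ry": 0, "rz": 4, "grip": 0.36},
    {"tx": -2.1, "ty": -18, "tz": 0, "rx": 0, "ry": 0, "rz": 6, "grip": 0.36},
    {"tx": -2.8, "ty": -24, "tz": 0, "rx": 0, "ry": 0, "rz": 8, "grip": 0.36},
    {"tx": -3.5, "ty": -30, "tz": -1, "rx": 0, "ry": 0, "rz": 10, "grip": 0.36},
    {"tx": -4.2, "ty": -36, "tz": -3, "rx": 0, "ry": 0, "rz": 10, "grip": 0.36},
    {"tx": -4.9, "ty": -42, "tz": -6, "rx": 0, "ry": 0, "rz": 10, "grip": 0.36},
    {"tx": -5.4, "ty": -47.2, "tz": -8, "rx": 0, "ry": 0, "rz": 10, "grip": 0.36},
    {"tx": -5.4, "ty": -47.2, "tz": -8, "rx": 0, "ry": 0, "rz": 10, "grip": 0.36},
    {"tx": -5.4, "ty": -47.2, "tz": -8, "rx": 0, "ry": 0, "rz": 10, "grip": 0.36}
  ]
}}

```text
t: 9.25
ee_pos: [0.4234, -0.2634, 0.2021]
orientation: [-0.0, 0.983, 0.181, -0.0]
contact_force: [0.9, 0.1, -0.3]
finger_gap: 0.0601
grip_force: 0.0
```

```bash
python3 - <<'E'
from fit import *
np.set_printoptions(precision=4,suppress=True)
s=env.observe();print(s["t"],s["q"],s["ee_pos"],s["orientation"],s["finger_gap"])
im=vision.read_camera("wrist");cv2.imwrite("pics/f.png",cv2.cvtColor(im,cv2.COLOR_RGB2BGR))
for r in nets.landmark_of("wrist","saw_center"):print(r["p"],r["pixel"],atz("wrist",r["pixel"],.032))
print(proj("wrist",[.423,-.264,.032]))
E
```

```text
9.25 [-0.7845 -0.1021  1.9512  0.0003  1.2932  0.4218] [ 0.4234 -0.2634  0.2021] [-0.0004  0.9835  0.1812 -0.0001] 0.06009845798887984
0.83 [169.7, 189.0] [ 0.3788 -0.1765  0.032 ]
0.56 [254.1, 179.1] [ 0.4245 -0.263   0.032 ]
0.56 [326.4, 185.7] [ 0.4468 -0.3433  0.032 ]
[254.465  180.5758]
```

View pics/f.png

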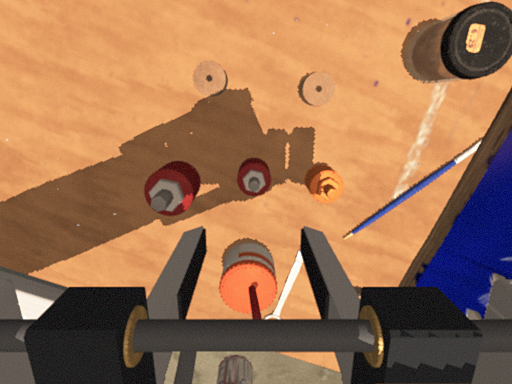

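The small red saw is at (254,178) between the jaws' lines, and the big red (172,190), orange (325,184) and plugs (210,77), (317,88) are all clear of the fingers. Now the descent and grasp.

Call:
{"op": "apply_moves", "data": {
  "deltas": [
    {"tx": 0.1, "ty": 0, "tz": -5, "rx": 0, "ry": 0, "rz": 0, "grip": 0.36},
    {"tx": 0.1, "ty": 0, "tz": -10, "rx": 0, "ry": 0, "rz": 0, "grip": 0.36},
    {"tx": 0.1, "ty": 0, "tz": -14, "rx": 0, "ry": 0, "rz": 0, "grip": 0.36},
    {"tx": 0.1, "ty": 0, "tz": -17, "rx": 0, "ry": 0, "rz": 0, "grip": 0.36},
    {"tx": 0.1, "ty": 0, "tz": -18.4, "rx": 0, "ry": 0, "rz": 0, "grip": 0.36},
    {"tx": 0.1, "ty": 0, "tz": -18.4, "rx": 0, "ry": 0, "rz": 0, "grip": 0.36},
    {"tx": 0.1, "ty": 0, "tz": -18.4, "rx": 0, "ry": 0, "rz": 0, "grip": 1},
    {"tx": 0.1, "ty": 0, "tz": -18.4, "rx": 0, "ry": 0, "rz": 0, "grip": 1},
    {"tx": 0.1, "ty": 0, "tz": -18.4, "rx": 0, "ry": 0, "rz": 0, "grip": 1},
    {"tx": 0.1, "ty": 0, "tz": -18.4, "rx": 0, "ry": 0, "rz": 0, "grip": 1},
    {"tx": 0.1, "ty": 0, "tz": -18.4, "rx": 0, "ry": 0, "rz": 0, "grip": 1}
  ]
}}

```text
t: 10.72
ee_pos: [0.4251, -0.2642, 0.0195]
orientation: [0.0, 0.983, 0.181, 0.0]
contact_force: [0.0, 0.7, 6.1]
finger_gap: 0.0373
grip_force: 30.0
```

Call:
{"op": "apply_moves", "data": {
  "deltas": [
    {"tx": 0, "ty": 0, "tz": 5, "rx": 0, "ry": 0, "rz": 0, "grip": 1},
    {"tx": 0, "ty": 0, "tz": 11, "rx": 0, "ry": 0, "rz": 0, "grip": 1},
    {"tx": 0, "ty": 0, "tz": 17, "rx": 0, "ry": 0, "rz": 8, "grip": 1},
    {"tx": 1, "ty": 5, "tz": 20, "rx": 0, "ry": 0, "rz": 18, "grip": 1},
    {"tx": 2.5, "ty": 10, "tz": 22, "rx": 0, "ry": 0, "rz": 28, "grip": 1},
    {"tx": 4, "ty": 15, "tz": 23, "rx": 0, "ry": 0, "rz": 38, "grip": 1},
    {"tx": 5.5, "ty": 20, "tz": 23, "rx": 0, "ry": 0, "rz": 48, "grip": 1},
    {"tx": 7, "ty": 25, "tz": 23, "rx": 0, "ry": 0, "rz": 58, "grip": 1},
    {"tx": 9, "ty": 30, "tz": 23, "rx": 0, "ry": 0, "rz": 68, "grip": 1},
    {"tx": 11, "ty": 35, "tz": 23, "rx": 0, "ry": 0, "rz": 78, "grip": 1},
    {"tx": 13, "ty": 40, "tz": 23, "rx": 0, "ry": 0, "rz": 80, "grip": 1},
    {"tx": 13, "ty": 40, "tz": 23, "rx": 0, "ry": 0, "rz": 80, "grip": 1}
  ]
}}

```text
t: 12.22
ee_pos: [0.5545, 0.139, 0.2476]
orientation: [-0.0, 0.635, 0.773, -0.0]
contact_force: [-1.1, -0.3, -0.9]
finger_gap: 0.0374
grip_force: 30.0
```

Call:
{"op": "apply_moves", "data": {
  "deltas": [
    {"tx": 0, "ty": 0, "tz": 0, "rx": 0, "ry": 0, "rz": 0, "grip": 1},
    {"tx": 0, "ty": 0, "tz": 0, "rx": 0, "ry": 0, "rz": 0, "grip": 1}
  ]
}}

```text
t: 12.48
ee_pos: [0.5542, 0.1351, 0.2483]
orientation: [-0.0, 0.637, 0.771, -0.0]
contact_force: [0.5, 0.1, -1.9]
finger_gap: 0.0375
grip_force: 30.0
```

```bash
python3 - <<'E'
from fit import *
np.set_printoptions(precision=4,suppress=True)
s=env.observe();print(s["t"],s["q"],s["ee_pos"],s["orientation"],s["finger_gap"],cal("wrist")[1])
im=vision.read_camera("wrist");cv2.imwrite("pics/g.png",cv2.cvtColor(im,cv2.COLOR_RGB2BGR))
for t,z in(("door_rack",.09),("door_handle",.14),("door_hinge",.14)):
  for r in nets.landmark_of("wrist",t):print(t,r["p"],r["pixel"],atz("wrist",r["pixel"],z))
P=pts([.7464,.0976,.0857],np.radians(84))
for k in P:print(k,P[k],proj("wrist",P[k]))
E
```

```text
12.475 [ 0.0406  0.0341  1.7327 -0.0002  1.3751 -0.1481] [0.5542 0.1351 0.2483] [-0.0001  0.6373  0.7706 -0.0002] 0.03748157052720974 [0.5383 0.2186 0.4172]
door_rack 0.62 [254.7, 177.9] [0.5552 0.141  0.09  ]
door_handle 0.83 [173.3, 96.0] [0.4701 0.2111 0.14  ]
door_hinge 0.58 [360.0, 152.1] [0.6421 0.1946 0.14  ]
cupboard [0.7464 0.0976 0.    ] [377.8853 215.9719]
door_hinge [0.6498 0.1937 0.14  ] [367.9091 154.6673]
door_handle [0.4789 0.2086 0.14  ] [183.0085 101.1433]
door_rack [0.5632 0.1413 0.09  ] [261.7084 179.1607]
free [0.4456 0.1543 0.14  ] [139.2446 155.2513]
```

View pics/g.png

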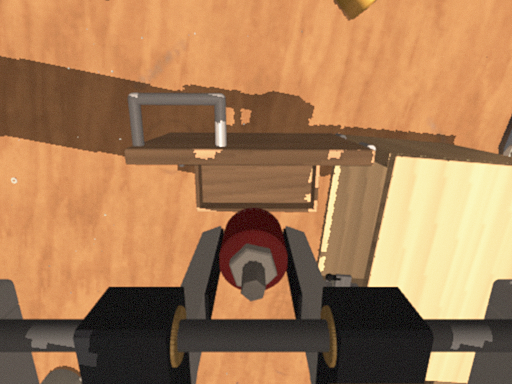

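```bash
python3 - <<'E'
from fit import *
np.set_printoptions(precision=4,suppress=True)
for n,p,z in(("lipL",[199,208],.11),("lipR",[315,208],.11),("doorTopInner",[257,164],.16),("doorTopIL",[126,164],.16),("doorTopIR",[374,164],.16),("outer top",[257,148],.16),("lipMid",[257,208],.11),("bar",[178,99],.145)):print(n,atz("wrist",p,z))
s=env.observe()
for r in(("t",s["ee_pos"]),):print(proj("wrist",s["ee_pos"]))
E
```

```text
lipL [0.5024 0.1028 0.11  ]
lipR [0.6233 0.1258 0.11  ]
doorTopInner [0.5514 0.1702 0.16  ]
doorTopIL [0.4418 0.1494 0.16  ]
doorTopIR [0.6492 0.1888 0.16  ]
outer top [0.5488 0.1835 0.16  ]
lipMid [0.5629 0.1143 0.11  ]
bar [0.4756 0.2097 0.145 ]
[253.0051 248.4101]
```

Rack corners in the wrist view are (197,163)–(317,208), so its centre is about (0.559, 0.142), with the saw held in front of it. Now down into the rack.

Call:
{"op": "apply_moves", "data": {
  "deltas": [
    {"tx": 0.5, "ty": 0.65, "tz": -2, "rx": 0, "ry": 0, "rz": 0, "grip": 1},
    {"tx": 0.5, "ty": 0.65, "tz": -5, "rx": 0, "ry": 0, "rz": 0, "grip": 1},
    {"tx": 0.5, "ty": 0.65, "tz": -8, "rx": 0, "ry": 0, "rz": 0, "grip": 1},
    {"tx": 0.5, "ty": 0.65, "tz": -11, "rx": 0, "ry": 0, "rz": 0, "grip": 1},
    {"tx": 0.5, "ty": 0.65, "tz": -12.8, "rx": 0, "ry": 0, "rz": 0, "grip": 1},
    {"tx": 0.5, "ty": 0.65, "tz": -13.4, "rx": 0, "ry": 0, "rz": 0, "grip": 1},
    {"tx": 0.5, "ty": 0.65, "tz": -13.4, "rx": 0, "ry": 0, "rz": 0, "grip": 1}
  ]
}}

```text
t: 13.55
ee_pos: [0.5598, 0.1429, 0.1146]
orientation: [0.0, 0.637, 0.771, 0.0]
contact_force: [0.2, 0.6, 0.0]
finger_gap: 0.0375
grip_force: 30.0
```

Call:
{"op": "apply_moves", "data": {
  "deltas": [
    {"tx": 0, "ty": 0, "tz": -0.2, "rx": 0, "ry": 0, "rz": 0, "grip": 1},
    {"tx": 0, "ty": 0, "tz": -0.3, "rx": 0, "ry": 0, "rz": 0, "grip": 1},
    {"tx": 0, "ty": 0, "tz": -0.4, "rx": 0, "ry": 0, "rz": 0, "grip": 1},
    {"tx": 0, "ty": 0, "tz": -0.4, "rx": 0, "ry": 0, "rz": 0, "grip": 1}
  ]
}}

```text
t: 14.05
ee_pos: [0.5595, 0.1428, 0.1105]
orientation: [0.0, 0.637, 0.771, 0.0]
contact_force: [-0.4, -0.8, -0.4]
finger_gap: 0.0373
grip_force: 30.0
```

Call:
{"op": "apply_moves", "data": {
  "deltas": [
    {"tx": 0, "ty": 0, "tz": -0.1, "rx": 0, "ry": 0, "rz": 0, "grip": 1},
    {"tx": 0, "ty": 0, "tz": -0.2, "rx": 0, "ry": 0, "rz": 0, "grip": 1},
    {"tx": 0, "ty": 0, "tz": -0.2, "rx": 0, "ry": 0, "rz": 0, "grip": 1}
  ]
}}

```text
t: 14.42
ee_pos: [0.5598, 0.1426, 0.1095]
orientation: [0.0, 0.637, 0.771, -0.0]
contact_force: [-3.1, -1.8, 4.3]
finger_gap: 0.0377
grip_force: 30.0
```

Call:
{"op": "apply_moves", "data": {
  "deltas": [
    {"tx": 0, "ty": 0, "tz": -0.1, "rx": 0, "ry": 0, "rz": 0, "grip": 0.42},
    {"tx": 0, "ty": 0, "tz": -0.1, "rx": 0, "ry": 0, "rz": 0, "grip": 0.42},
    {"tx": 0, "ty": 0, "tz": -0.1, "rx": 0, "ry": 0, "rz": 0, "grip": 0.42},
    {"tx": 0, "ty": 0, "tz": 2, "rx": 0, "ry": 0, "rz": 0, "grip": 0.42},
    {"tx": 0, "ty": 0, "tz": 6, "rx": 0, "ry": 0, "rz": 0, "grip": 0.42},
    {"tx": 0, "ty": 0, "tz": 11, "rx": 0, "ry": 0, "rz": 0, "grip": 0.42},
    {"tx": 0, "ty": 0, "tz": 16, "rx": 0, "ry": 0, "rz": 0, "grip": 0.42},
    {"tx": 0, "ty": 0, "tz": 17, "rx": 0, "ry": 0, "rz": 0, "grip": 0.5},
    {"tx": 0, "ty": 0, "tz": 17, "rx": 0, "ry": 0, "rz": 0, "grip": 0.5}
  ]
}}

```text
t: 15.55
ee_pos: [0.5595, 0.1428, 0.2782]
orientation: [0.0, 0.637, 0.771, 0.0]
contact_force: [-0.2, -0.1, 0.2]
finger_gap: 0.0472
grip_force: 0.0
```

```bash
python3 - <<'E'
from fit import *
np.set_printoptions(precision=4,suppress=True)
s=env.observe();print(s["t"],s["ee_pos"],s["contact_force"])
im=vision.read_camera("wrist");cv2.imwrite("pics/i.png",cv2.cvtColor(im,cv2.COLOR_RGB2BGR))
for t,z in(("door_rack",.09),("door_handle",.14),("door_hinge",.14),("saw_center",.122)):
  for r in nets.landmark_of("wrist",t):print(t,r["p"],r["pixel"],atz("wrist",r["pixel"],z))
E
```

```text
15.55 [0.5595 0.1428 0.2782] [-0.1672 -0.1058  0.2213]
door_rack 0.68 [250.7, 177.7] [0.5553 0.1414 0.09  ]
door_handle 0.65 [174.8, 104.9] [0.469  0.2098 0.14  ]
door_hinge 0.61 [342.7, 156.9] [0.6399 0.1917 0.14  ]
saw_center 0.83 [254.4, 182.4] [0.5594 0.1445 0.122 ]
saw_center 0.38 [181.2, 164.8] [0.4788 0.1488 0.122 ]
```

View pics/i.png

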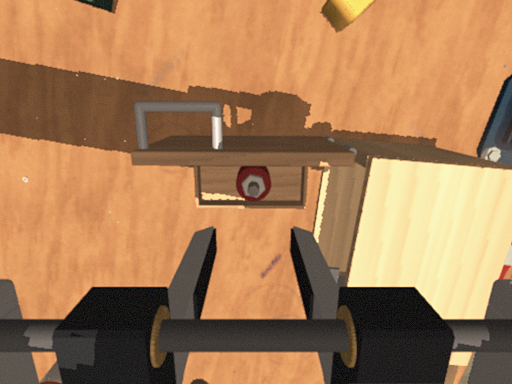

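The saw stands upright in the rack at (254,182). Back to the handle, using the earlier grasp pose.

Call:
{"op": "apply_moves", "data": {
  "deltas": [
    {"tx": -1, "ty": 0.7, "tz": 0, "rx": 0, "ry": 0, "rz": -10, "grip": 0.6},
    {"tx": -2, "ty": 1.4, "tz": 0, "rx": 0, "ry": 0, "rz": -20, "grip": 0.6},
    {"tx": -3, "ty": 2.1, "tz": 0, "rx": 0, "ry": 0, "rz": -30, "grip": 0.6},
    {"tx": -4, "ty": 2.8, "tz": 0, "rx": 0, "ry": 0, "rz": -40, "grip": 0.6},
    {"tx": -5, "ty": 3.5, "tz": 0, "rx": 0, "ry": 0, "rz": -50, "grip": 0.6},
    {"tx": -6, "ty": 4.5, "tz": 0, "rx": 0, "ry": 0, "rz": -60, "grip": 0.6},
    {"tx": -7, "ty": 5.5, "tz": 0, "rx": 0, "ry": 0, "rz": -70, "grip": 0.6},
    {"tx": -8, "ty": 6.5, "tz": 0, "rx": 0, "ry": 0, "rz": -80, "grip": 0.6},
    {"tx": -8.2, "ty": 6.6, "tz": 0, "rx": 0, "ry": 0, "rz": -90, "grip": 0.6},
    {"tx": -8.2, "ty": 6.6, "tz": 0, "rx": 0, "ry": 0, "rz": -90, "grip": 0.6},
    {"tx": -8.2, "ty": 6.6, "tz": 0, "rx": 0, "ry": 0, "rz": -90, "grip": 0.6}
  ]
}}

```text
t: 17.18
ee_pos: [0.4774, 0.2086, 0.2779]
orientation: [0.0, 0.995, 0.096, -0.0]
contact_force: [-0.5, 0.2, -0.1]
finger_gap: 0.0377
grip_force: 0.0
```

Call:
{"op": "apply_moves", "data": {
  "deltas": [
    {"tx": 0, "ty": 0, "tz": -4, "rx": 0, "ry": 0, "rz": 0, "grip": 0.6},
    {"tx": 0, "ty": 0, "tz": -8, "rx": 0, "ry": 0, "rz": 0, "grip": 0.6},
    {"tx": 0, "ty": 0, "tz": -12, "rx": 0, "ry": 0, "rz": 0, "grip": 0.6},
    {"tx": 0, "ty": 0, "tz": -14.4, "rx": 0, "ry": 0, "rz": 0, "grip": 0.6},
    {"tx": 0, "ty": 0, "tz": -14.4, "rx": 0, "ry": 0, "rz": 0, "grip": 1},
    {"tx": 0, "ty": 0, "tz": -14.4, "rx": 0, "ry": 0, "rz": 0, "grip": 1},
    {"tx": 0, "ty": 0, "tz": -14.4, "rx": 0, "ry": 0, "rz": 0, "grip": 1},
    {"tx": 0, "ty": 0, "tz": -14.4, "rx": 0, "ry": 0, "rz": 0, "grip": 1},
    {"tx": 0, "ty": 0, "tz": -14.4, "rx": 0, "ry": 0, "rz": 0, "grip": 1}
  ]
}}

```text
t: 18.3
ee_pos: [0.4785, 0.209, 0.136]
orientation: [-0.0, 0.995, 0.095, 0.001]
contact_force: [-0.4, -1.1, 6.2]
finger_gap: 0.0089
grip_force: 30.0
```

```bash
python3 - <<'E'
from fit import *
v=np.array([-.0327,-.1684,0]);f=lambda a:R.from_euler('z',-a,degrees=True).apply(v)
for b,L in((84,(82,79,75,71,67,62,57,52,47,43,40,38)),(38,(36,33,29,25,21,17,14,11,9,7,6)),):
  for a in L: print(b-a,np.round(100*(f(a)-f(b))[:2],1))
E
```

```text
2 [-0.  -0.6]
5 [-0.1 -1.5]
9 [-0.  -2.7]
13 [ 0.1 -3.9]
17 [ 0.3 -5.1]
22 [ 0.7 -6.5]
27 [ 1.2 -7.9]
32 [ 1.8 -9.3]
37 [  2.5 -10.6]
41 [  3.2 -11.6]
44 [  3.8 -12.3]
46 [  4.1 -12.7]
2 [ 0.4 -0.4]
5 [ 1.  -1.1]
9 [ 1.9 -1.9]
13 [ 2.9 -2.6]
17 [ 3.9 -3.3]
21 [ 4.9 -3.9]
24 [ 5.7 -4.3]
27 [ 6.5 -4.6]
29 [ 7.1 -4.9]
31 [ 7.6 -5.1]
32 [ 7.9 -5.1]
```

Call:
{"op": "apply_moves", "data": {
  "deltas": [
    {"tx": 0, "ty": -0.6, "tz": 0, "rx": 0, "ry": 0, "rz": 2, "grip": 1},
    {"tx": -0.1, "ty": -1.5, "tz": 0, "rx": 0, "ry": 0, "rz": 5, "grip": 1},
    {"tx": 0, "ty": -2.7, "tz": 0, "rx": 0, "ry": 0, "rz": 9, "grip": 1},
    {"tx": 0.1, "ty": -3.9, "tz": 0, "rx": 0, "ry": 0, "rz": 13, "grip": 1},
    {"tx": 0.3, "ty": -5.1, "tz": 0, "rx": 0, "ry": 0, "rz": 17, "grip": 1},
    {"tx": 0.7, "ty": -6.5, "tz": 0, "rx": 0, "ry": 0, "rz": 22, "grip": 1},
    {"tx": 1.2, "ty": -7.9, "tz": 0, "rx": 0, "ry": 0, "rz": 27, "grip": 1},
    {"tx": 1.8, "ty": -9.3, "tz": 0, "rx": 0, "ry": 0, "rz": 32, "grip": 1},
    {"tx": 2.5, "ty": -10.6, "tz": 0, "rx": 0, "ry": 0, "rz": 37, "grip": 1},
    {"tx": 3.2, "ty": -11.6, "tz": 0, "rx": 0, "ry": 0, "rz": 41, "grip": 1},
    {"tx": 3.8, "ty": -12.3, "tz": 0, "rx": 0, "ry": 0, "rz": 44, "grip": 1},
    {"tx": 4.1, "ty": -12.7, "tz": 0, "rx": 0, "ry": 0, "rz": 46, "grip": 1}
  ]
}}

```text
t: 19.8
ee_pos: [0.5198, 0.0816, 0.136]
orientation: [0.001, 0.879, 0.477, 0.001]
contact_force: [-0.3, 1.2, 6.4]
finger_gap: 0.0088
grip_force: 30.1
```

Call:
{"op": "apply_moves", "data": {
  "deltas": [
    {"tx": 0.4, "ty": -0.4, "tz": 0, "rx": 0, "ry": 0, "rz": 2, "grip": 1},
    {"tx": 1.0, "ty": -1.1, "tz": 0, "rx": 0, "ry": 0, "rz": 5, "grip": 1},
    {"tx": 1.9, "ty": -1.9, "tz": 0, "rx": 0, "ry": 0, "rz": 9, "grip": 1},
    {"tx": 2.9, "ty": -2.6, "tz": 0, "rx": 0, "ry": 0, "rz": 13, "grip": 1},
    {"tx": 3.9, "ty": -3.3, "tz": 0, "rx": 0, "ry": 0, "rz": 17, "grip": 1},
    {"tx": 4.9, "ty": -3.9, "tz": 0, "rx": 0, "ry": 0, "rz": 21, "grip": 1},
    {"tx": 5.7, "ty": -4.3, "tz": 0, "rx": 0, "ry": 0, "rz": 24, "grip": 1},
    {"tx": 6.5, "ty": -4.6, "tz": 0, "rx": 0, "ry": 0, "rz": 27, "grip": 1},
    {"tx": 7.1, "ty": -4.9, "tz": 0, "rx": 0, "ry": 0, "rz": 29, "grip": 1},
    {"tx": 7.6, "ty": -5.1, "tz": 0, "rx": 0, "ry": 0, "rz": 31, "grip": 1},
    {"tx": 7.6, "ty": -5.1, "tz": 0, "rx": 0, "ry": 0, "rz": 31, "grip": 1}
  ]
}}

```text
t: 21.18
ee_pos: [0.5961, 0.0329, 0.136]
orientation: [-0.0, 0.72, 0.694, 0.003]
contact_force: [1.4, 7.6, 5.2]
finger_gap: 0.0088
grip_force: 30.2
```

Call:
{"op": "apply_moves", "data": {
  "deltas": [
    {"tx": 0.3, "ty": 0.2, "tz": 0, "rx": 0, "ry": 0, "rz": 1, "grip": 1},
    {"tx": 0.6, "ty": 0.1, "tz": 0, "rx": 0, "ry": 0, "rz": 2, "grip": 1},
    {"tx": 0.9, "ty": 0.1, "tz": 0, "rx": 0, "ry": 0, "rz": 3, "grip": 1},
    {"tx": 1.1, "ty": 0.1, "tz": 0, "rx": 0, "ry": 0, "rz": 3.7, "grip": 1},
    {"tx": 1.1, "ty": 0.1, "tz": 0, "rx": 0, "ry": 0, "rz": 3.7, "grip": 1}
  ]
}}

```text
t: 21.8
ee_pos: [0.6062, 0.0304, 0.136]
orientation: [0.002, 0.697, 0.717, -0.001]
contact_force: [-1.4, -4.9, 6.7]
finger_gap: 0.0087
grip_force: 30.2
```

Call:
{"op": "apply_moves", "data": {
  "deltas": [
    {"tx": 0.1, "ty": -0.1, "tz": 0, "rx": 0, "ry": 0, "rz": 0.3, "grip": 1},
    {"tx": 0.2, "ty": -0.1, "tz": 0, "rx": 0, "ry": 0, "rz": 0.7, "grip": 1},
    {"tx": 0.2, "ty": -0.1, "tz": 0, "rx": 0, "ry": 0, "rz": 0.7, "grip": 1}
  ]
}}

```text
t: 22.18
ee_pos: [0.6082, 0.0299, 0.136]
orientation: [0.001, 0.692, 0.722, -0.0]
contact_force: [-0.8, -1.9, 5.7]
finger_gap: 0.0092
grip_force: 30.2
```

Call:
{"op": "apply_moves", "data": {
  "deltas": [
    {"tx": 0.1, "ty": 0, "tz": 0, "rx": 0, "ry": 0, "rz": 0.3, "grip": 1},
    {"tx": 0.2, "ty": 0, "tz": 0, "rx": 0, "ry": 0, "rz": 0.7, "grip": 1},
    {"tx": 0.2, "ty": 0, "tz": 0, "rx": 0, "ry": 0, "rz": 0.7, "grip": 1}
  ]
}}

```text
t: 22.55
ee_pos: [0.6094, 0.0297, 0.136]
orientation: [0.0, 0.688, 0.726, -0.001]
contact_force: [-5.0, -3.8, 9.6]
finger_gap: 0.0093
grip_force: 30.1
```

Call:
{"op": "apply_moves", "data": {
  "deltas": [
    {"tx": 0.1, "ty": 0, "tz": 0, "rx": 0, "ry": 0, "rz": 0.3, "grip": 1},
    {"tx": 0.1, "ty": 0, "tz": 0, "rx": 0, "ry": 0, "rz": 0.3, "grip": 1}
  ]
}}

```text
t: 22.8
ee_pos: [0.6095, 0.0296, 0.1359]
orientation: [-0.0, 0.686, 0.728, -0.002]
contact_force: [-8.4, -3.6, 12.2]
finger_gap: 0.0093
grip_force: 30.1
```

Call:
{"op": "apply_moves", "data": {
  "deltas": [
    {"tx": 0.1, "ty": 0, "tz": 0, "rx": 0, "ry": 0, "rz": 0.3, "grip": 1},
    {"tx": 0.1, "ty": 0, "tz": 0, "rx": 0, "ry": 0, "rz": 0.3, "grip": 1}
  ]
}}

```text
t: 23.05
ee_pos: [0.6097, 0.0296, 0.1359]
orientation: [-0.001, 0.684, 0.729, -0.003]
contact_force: [-11.0, -3.7, 11.9]
finger_gap: 0.0091
grip_force: 30.1
```

Call:
{"op": "apply_moves", "data": {
  "deltas": [
    {"tx": 0.1, "ty": 0, "tz": 0, "rx": 0, "ry": 0, "rz": 0.3, "grip": 1},
    {"tx": 0.1, "ty": 0, "tz": 0, "rx": 0, "ry": 0, "rz": 0.3, "grip": 1}
  ]
}}

```text
t: 23.3
ee_pos: [0.61, 0.0296, 0.1359]
orientation: [-0.002, 0.682, 0.731, -0.004]
contact_force: [-14.0, -4.0, 14.8]
finger_gap: 0.0088
grip_force: 30.0
```

Call:
{"op": "apply_moves", "data": {
  "deltas": [
    {"tx": 0.1, "ty": 0, "tz": 0, "rx": 0, "ry": 0, "rz": 0.3, "grip": 1},
    {"tx": 0.1, "ty": 0, "tz": 0, "rx": 0, "ry": 0, "rz": 0.3, "grip": 1}
  ]
}}

```text
t: 23.55
ee_pos: [0.6104, 0.0295, 0.1359]
orientation: [-0.002, 0.68, 0.733, -0.004]
contact_force: [-17.4, -4.8, 16.5]
finger_gap: 0.0092
grip_force: 30.0
```

Call:
{"op": "apply_moves", "data": {
  "deltas": [
    {"tx": 0.1, "ty": 0, "tz": 0, "rx": 0, "ry": 0, "rz": 0.3, "grip": 1},
    {"tx": 0.1, "ty": 0, "tz": 0, "rx": 0, "ry": 0, "rz": 0.3, "grip": 1}
  ]
}}

```text
t: 23.8
ee_pos: [0.6114, 0.0293, 0.1359]
orientation: [-0.002, 0.678, 0.735, -0.004]
contact_force: [-16.0, -5.7, 15.8]
finger_gap: 0.0086
grip_force: 30.0
```

Call:
{"op": "apply_moves", "data": {
  "deltas": [
    {"tx": 0.05, "ty": 0, "tz": 0, "rx": 0, "ry": 0, "rz": 0.2, "grip": 1},
    {"tx": 0.05, "ty": 0, "tz": 0, "rx": 0, "ry": 0, "rz": 0.2, "grip": 1}
  ]
}}

```text
t: 24.05
ee_pos: [0.6156, 0.0286, 0.136]
orientation: [0.002, 0.677, 0.736, -0.001]
contact_force: [-0.3, -6.3, 4.6]
finger_gap: 0.0091
grip_force: 30.2
```

Call:
{"op": "apply_moves", "data": {
  "deltas": [
    {"tx": 0.05, "ty": 0, "tz": 0, "rx": 0, "ry": 0, "rz": 0.2, "grip": 1},
    {"tx": 0.05, "ty": 0, "tz": 0, "rx": 0, "ry": 0, "rz": 0.2, "grip": 1}
  ]
}}

```text
t: 24.3
ee_pos: [0.616, 0.0285, 0.136]
orientation: [0.002, 0.676, 0.737, -0.001]
contact_force: [-2.6, -7.4, 7.1]
finger_gap: 0.0091
grip_force: 30.2
```

It snapped: force fell from 16 N to about 0. Now following through gently to the bumper.

Call:
{"op": "apply_moves", "data": {
  "deltas": [
    {"tx": 0.05, "ty": 0, "tz": 0, "rx": 0, "ry": 0, "rz": 0, "grip": 1},
    {"tx": 0.1, "ty": 0, "tz": 0, "rx": 0, "ry": 0, "rz": 0.2, "grip": 1},
    {"tx": 0.1, "ty": 0, "tz": 0, "rx": 0, "ry": 0, "rz": 0.2, "grip": 1}
  ]
}}

```text
t: 24.68
ee_pos: [0.6163, 0.0284, 0.136]
orientation: [0.001, 0.675, 0.738, -0.002]
contact_force: [-5.4, -8.7, 9.1]
finger_gap: 0.0091
grip_force: 30.2
```

Call:
{"op": "apply_moves", "data": {
  "deltas": [
    {"tx": 0.1, "ty": 0, "tz": 0, "rx": 0, "ry": 0, "rz": 0, "grip": 1},
    {"tx": 0.1, "ty": 0, "tz": 0, "rx": 0, "ry": 0, "rz": 0, "grip": 1}
  ]
}}

```text
t: 24.92
ee_pos: [0.6165, 0.0284, 0.1359]
orientation: [0.0, 0.674, 0.738, -0.003]
contact_force: [-8.7, -8.3, 11.0]
finger_gap: 0.009
grip_force: 30.2
```

Call:
{"op": "apply_moves", "data": {
  "deltas": [
    {"tx": -0.1, "ty": 0.1, "tz": 0, "rx": 0, "ry": 0, "rz": 0, "grip": 1},
    {"tx": -0.2, "ty": 0.2, "tz": 0, "rx": 0, "ry": 0, "rz": 0, "grip": 1},
    {"tx": -0.2, "ty": 0.2, "tz": 0, "rx": 0, "ry": 0, "rz": 0, "grip": 0.68},
    {"tx": -0.2, "ty": 0.2, "tz": 0, "rx": 0, "ry": 0, "rz": 0, "grip": 0.68},
    {"tx": -0.2, "ty": 0.2, "tz": 0, "rx": 0, "ry": 0, "rz": 0, "grip": 0.68},
    {"tx": -0.2, "ty": 0.2, "tz": 3, "rx": 0, "ry": 0, "rz": 0, "grip": 0.68},
    {"tx": -0.2, "ty": 0.2, "tz": 8, "rx": 0, "ry": 0, "rz": 0, "grip": 0.68},
    {"tx": -0.2, "ty": 0.2, "tz": 13, "rx": 0, "ry": 0, "rz": 0, "grip": 0.5},
    {"tx": -5, "ty": 0.2, "tz": 16, "rx": 0, "ry": 0, "rz": 0, "grip": 0.5},
    {"tx": -10, "ty": 0.2, "tz": 16, "rx": 0, "ry": 0, "rz": 0, "grip": 0.5},
    {"tx": -10, "ty": 0.2, "tz": 16, "rx": 0, "ry": 0, "rz": 0, "grip": 0.5}
  ]
}}

```text
t: 26.3
ee_pos: [0.5152, 0.0335, 0.2942]
orientation: [-0.0, 0.675, 0.738, 0.0]
contact_force: [0.4, 0.2, 0.1]
finger_gap: 0.0472
grip_force: 0.0
```

```bash
python3 - <<'E'
from fit import *
np.set_printoptions(precision=4,suppress=True)
s=env.observe();print(s["t"],s["ee_pos"],s["contact_force"])
im=vision.read_camera("wrist");i2=vision.read_camera("scene")
c=cv2.resize(i2[110:310,170:370],(384,384));cv2.imwrite("pics/k.png",cv2.cvtColor(np.hstack([cv2.resize(im,(416,384)),c]),cv2.COLOR_RGB2BGR))
for n in("wrist","scene"):
  for r in nets.landmark_of(n,"door_handle"):print(n,r["p"],r["pixel"],atz(n,r["pixel"],.14))
a=cv2.imread("pics/a.png");d=cv2.absdiff(cv2.cvtColor(i2,cv2.COLOR_RGB2BGR),a)
for nm,(x,y) in dict(p1=(276,255),p2=(328,270),big=(233,278)).items():print(nm,d[y-10:y+10,x-12:x+12].mean())
E
```

```text
26.3 [0.5152 0.0335 0.2942] [0.4091 0.2373 0.0628]
wrist 0.75 [346.0, 200.4] [0.6225 0.0229 0.14  ]
scene 0.93 [241.1, 167.6] [ 0.591  -0.0025  0.14  ]
p1 3.8534722222222224
p2 3.817361111111111
big 3.7645833333333334
```

View pics/k.png

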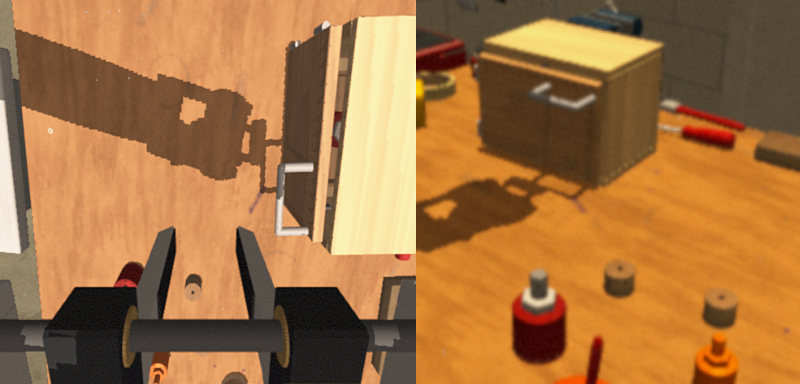

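The wrist view shows the door shut along the front, with the saw's red in the gap at (338,128). In the scene view the plugs stand where they were. I'll compare the door region with the first picture to make sure.

```bash
python3 - <<'E'
from fit import *
g=lambda im:cv2.cvtColor(im,cv2.COLOR_BGR2GRAY)
a=g(cv2.imread("pics/a.png"));b=g(cv2.cvtColor(vision.read_camera("scene"),cv2.COLOR_RGB2BGR))
t0=g(cv2.imread("pics/b.png"));t1=g(cv2.cvtColor(vision.read_camera("top"),cv2.COLOR_RGB2BGR))
def sh(A,B,x0,x1,y0,y1):
    m=cv2.matchTemplate(cv2.resize(B[y0-6:y1+6,x0-6:x1+6],None,fx=4,fy=4,interpolation=cv2.INTER_CUBIC),cv2.resize(A[y0:y1,x0:x1],None,fx=4,fy=4,interpolation=cv2.INTER_CUBIC),cv2.TM_CCOEFF_NORMED)
    _,v,_,l=cv2.minMaxLoc(m);return v,(np.array(l)-24)/4
print("handle scene",sh(a,b,226,268,150,170),"box",sh(a,b,240,300,118,145))
print("bar top",sh(t0,t1,200,238,165,192))
print("plugs",sh(a,b,264,288,244,266),sh(a,b,318,340,258,282),"edge",sh(a,b,200,225,136,150))
E
```

```text
handle scene (0.9228113889694214, array([0.25, 0.  ])) box (0.9994978308677673, array([0., 0.]))
bar top (0.6212912797927856, array([ 0.  , -0.25]))
plugs (0.9978581666946411, array([0., 0.])) (0.9980043768882751, array([0., 0.])) edge (0.9954800605773926, array([0., 0.]))
```

The door is back at its first shut place and the plugs haven't moved.

```bash
python3 -c "
from rig import env
print(env.job_done())"
```

```text
the job is handed in; nothing more can be done
None
```

The job is handed in at about 26 s: the small red hole saw stands upright in the door rack, the door is snapped shut on its catch (about 16 N just before the snap, 9 N push after it), and both plugs are where they were.

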